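# Rock the transit bung out of a pump port

### The arm

A 6-joint arm with a two-finger parallel gripper is mounted at the origin on the work surface. World frame = base frame: x ahead of the robot, y to its left, z up, the work surface at z = 0. Lengths are in m, angles in rad, forces in N, time in s.
With the tool pointing down it reaches from about 0.375 to 0.975 m from the base axis. Payload 3.8 kg.
Tool frame: the origin (TCP) lies midway between the tips of the shut fingers; the grasp point (between the pads) lies 19 mm behind it; x points along the fingers, y is the direction in which the jaws open and shut, and the axes are right-handed (so a half turn about x gives the same grasp; the last joint's range is limited). The gripper opens to 88 mm and grips with 3 to 60 N. Pads are 18 mm wide; open, the fingers measure 123 mm over their backs; the gripper's body (75 mm by 187 mm) begins 45 mm behind the grasp point.
Start: joints at [-1.278, 0.264, 1.604, -0, 1.274, -0.037], TCP at [0.219, -0.639, 0.239] pointing down, gripper open.
Joint ranges: [-2.63, 2.63], [-0.94, 2.18], [0.31, 2.57], [-1.31, 4.45], [0, 2.66], [-2.55, 2.55]. Speed limits (rad/s): [2.57, 2.57, 3.14, 3.14, 3.14, 3.14].

### API

Orientations are given as a rotation vector (axis times angle).
In Python, from cell import manip, inverse_kinematics, cams, order gives the robot as it stands. Calls block until the motion is done:
- manip.move_pose(position, orientation): joint-space move of the TCP to a pose.
- manip.move_linear(position, rate=0.15, rot=None): straight line of the TCP; rot=None keeps the orientation; rate is the mean speed in m/s.
- manip.set_joints(angles): joint-space move.
- manip.set_gripper(opening, force=None): finger opening in m; force is the grip in N (None keeps the last); returns when the fingers have stopped.
- manip.dwell(seconds).
- inverse_kinematics(position, orientation): joint angles nearest the present ones, or None.
- manip.state(): the state.
- cams.capture(name): name is "scene" or "side" or "wrist"; returns a dict with "image" (400x640x3 uint8, blue, green, red), "z_map" (400x640 float32, m along the optical axis (not along the pixel's ray), 0 where there is no reading), "intrinsics" (3x3 intrinsics, pixels), "position" and "orientation" of the camera in the world; the wrist camera has in their place "T_tool_cam" (4x4, takes a point from camera to tool coordinates, whose origin is the TCP and whose axes are the tool frame's). Camera axes: x right, y down, z forward; pixel columns grow to the right and rows downward; lengths in m; the calibration is good to about 2 mm. The wrist camera is an equidistant fisheye: a pixel r from the principal point sees the ray r / f radians off the axis. A picture is of the moment at which its call begins: read the wrist's pose just before it.
A pose or a line that the arm cannot do raises manip.IKError and nothing moves.
- order.close_job(): hands the job in, once; it reports no verdict.
The state is a dict: "clock": time; "joint_pos": joint angles; "joint_velocities": joint speeds; "tau": joint torques, N m; "tool_pos": TCP position; "tcp_rot": TCP orientation; "contact_force": force on the tool from outside, world axes, zero at the start; "moment": the same for the moment, N m; "gripper_width": finger opening in m.
Only numpy, scipy, OpenCV 4.12 (cv2) and the standard library are available. Lean on these libraries where they do the work, as an engineer would, in place of code of your own. Each camera call takes 0.05 s, during which the arm holds its last target.

### The job

Ready the coolant pump for issue: slide the steel keeper bolt well clear of the black tapered bung, then work the bung out of the leaning neck by rocking it by its square grip, a good ten degrees away from the robot and then as far towards it, to and fro, while easing it up, because a straight pull lifts the pump out of its cradle. Set the bung down gently in the open bin that already holds a bung, not the one with bearing rings, leaving the keeper clear; do not lift the pump or shift the carton or the spray can.

Things in the scene. Friction and masses are not known exactly. Their poses are not given: they have to be found in the camera images.
- pump: Fixed plywood cradle, 150 x 220 x 24 mm, holding an aluminium pump (112 mm disc, top 70 mm above the bench, pipe stub on its +x side to x = 98). Over it a carrying bow of 12 mm steel rod: legs up at x = 55, y = +100 and -100 to z = 200, then sloping to a crossbar along y at x = -25, z = 310. Origin: centre of the underside, z up. The neck leans to -x, left seen from the robot; +y points away from the robot.
- port (a point): The pump's neck: aluminium tube, 64 mm outer, 50 mm inner diameter. Origin: centre of its mouth, 142 mm above the bench. z points out along the neck, 25 degrees from vertical towards the cradle's -x; y is level, the cradle's y, away from the robot; x points to the right and up.
- seat (a point): Point on the port's axis 12 mm below the mouth, between two sprung rubber lips at its +y and -y that grip the bung. Straight along z the bung needs some 25 N, far more than the pump weighs. Rocked about the port's x axis through this point, it needs little lift, if raised only while rocking, slower than its sides slip (18 mm from the axis). Loose after rising about 16 mm.
- housing (a joint): Lift of the pump and neck out of the cradle, m: 0 = resting, grows upward, nothing holds it but its weight of about 8 N. Keep it under 0.005.
- keeper (a joint): Steel keeper bolt, a flat bar 8 mm wide, 5 mm thick, 8 to 13 mm beyond the mouth, along the port's y at x = -17 mm. Value in m: at 0 its tip at y = +8 lies over the edge of the bung's top face and traps it; it slides to the port's -y (to the robot) as the value grows, stop at 0.045, starts at 0 to 0.006, friction 2 N, stays where left. Well clear is over 0.032.
- keeper_knob (a point): Middle of the steel pin standing on the keeper bolt: 12 mm diameter, 26 mm long, parallel to the port's z, from 13 to 39 mm beyond the mouth plane (this point 26 mm), at x = -17, y = -70 mm of the port when the keeper is at 0.
- bung: Black plastic tapered bung, about 60 g: cone 32 mm long, 32 mm across the small end, 41 mm across the large, then a square grip 20 x 20 mm (sides along x and y), 42 mm tall. Origin: centre of the small end, z to the grip. It starts seated, axes along the port's, small end 26 mm below the mouth, cone 6 mm and grip 48 mm beyond it.
- bung_top (a point): Centre of the square outer end of the grip, 74 mm from the bung's origin along its z.
- bung_bin: Fixed open grey bin, 220 mm (x) by 130 mm (y), walls and floor 4 mm. Front wall (-x) 45 mm high, back wall 70; side walls 45 for x below -40 mm, else 70. One bung like the other lies across its back end, filling x from 55 to 105; the rest is empty. Origin: centre of the underside, z up.
- ring_bin: A bin of the same form, with three steel bearing rings in its back end: the wrong bin. Origin as for the bung bin.
- carton: Cardboard carton, 70 x 80 x 140 mm high, standing; origin: centre of its underside. Bystander.
- spray_can: Spray can, 60 mm diameter, 170 mm high, standing; origin: centre of its underside. Bystander.

How it is judged:
By the outcome, as a careful person would: the job done as asked, in the order asked, and still so for the second after the job is handed in, with the robot touching nothing.
It also fails if it takes over 64 s, if anything falls off the work surface, if the arm or the gripper's body presses on something with over 40 N, if the wrist force passes 120 N, or if a joint passes its speed limit or range.

## Working session

There is one attempt and no reset: what is moved stays moved. The work goes in short steps, each a Python script; the robot and the scene stay as the last script left them, time stands still between calls to the robot, and variables do not carry over. Pictures are saved under pics/ and viewed, and the job is handed in when it is done.

```bash
ls; mkdir -p pics; python3 - <<'E'
from cell import manip, inverse_kinematics, cams, order
import cv2,numpy as np
for n in ("scene","side","wrist"):
    c=cams.capture(n); cv2.imwrite(f"pics/{n}0.png",c["image"]); np.savez(f"{n}0.npz",**c)
    print(n,{k:np.round(v,4).tolist() for k,v in c.items() if k not in("image","z_map")}, (c["z_map"]>0).mean())
print(manip.state())
E
```

```text
pics
scene {'intrinsics': [[456.1623, 0.0, 306.614], [0.0, 456.1623, 198.8082], [0.0, 0.0, 1.0]], 'position': [1.3411, 0.1628, 0.7026], 'orientation': [-1.4763, -1.8661, 0.9276]} 0.99555078125
side {'intrinsics': [[384.3769, 0.0, 319.1019], [0.0, 384.3769, 201.9421], [0.0, 0.0, 1.0]], 'position': [0.3498, -0.7577, 0.7232], 'orientation': [-2.169, 0.3278, -0.1558]} 0.996078125
wrist {'intrinsics': [[309.7069, 0.0, 317.5611], [0.0, 309.7069, 199.2484], [0.0, 0.0, 1.0]], 'T_tool_cam': [[-0.0007, -0.2808, 0.9598, -0.1457], [1.0, 0.0, 0.0007, 0.0001], [-0.0002, 0.9598, 0.2808, -0.0724], [0.0, 0.0, 0.0, 1.0]]} 0.9788984375
{'clock': 0.15, 'joint_pos': array([-1.27789408e+00,  2.64590299e-01,  1.60502657e+00, -9.74268424e-06,
        1.27370766e+00, -3.69067996e-02]), 'joint_velocities': array([ 5.01909683e-04, -2.70432868e-03, -3.73976021e-03, -9.57071088e-05,
        5.85372099e-04,  1.51733391e-03]), 'tau': array([ 1.33684998e-04, -5.02848423e+01, -3.57469475e+01,  7.28871371e-02,
        2.50199251e-02, -9.95202026e-05]), 'tool_pos': array([ 0.21844251, -0.63810781,  0.23768537]), 'tcp_rot': array([ 2.04328918,  0.34185619, -2.0437663 ]), 'contact_force': array([ 0.08681414, -0.33349861, -0.64091712]), 'moment': array([-0.02958925,  0.01071994,  0.00175128]), 'gripper_width': 0.08815827171908733}
```

View pics/scene0.png

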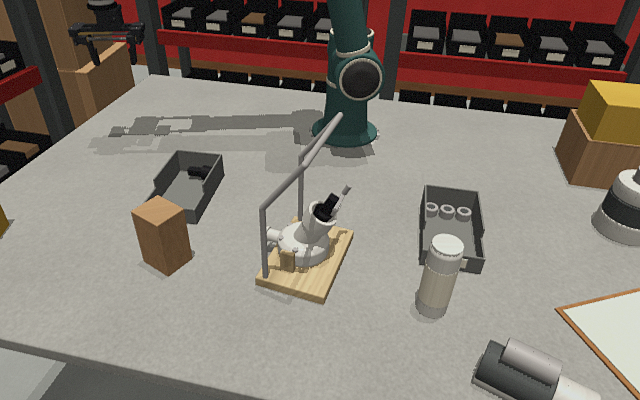

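View pics/side0.png

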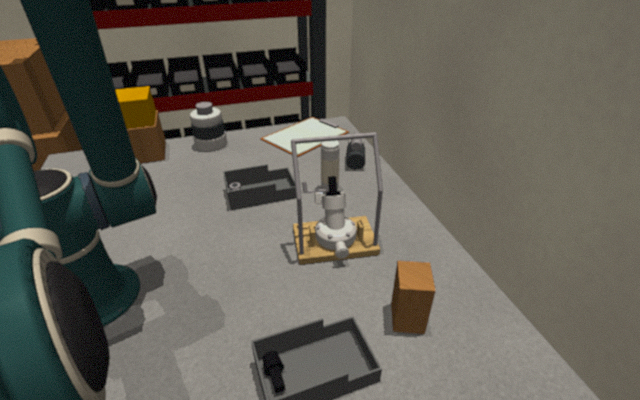

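View pics/wrist0.png

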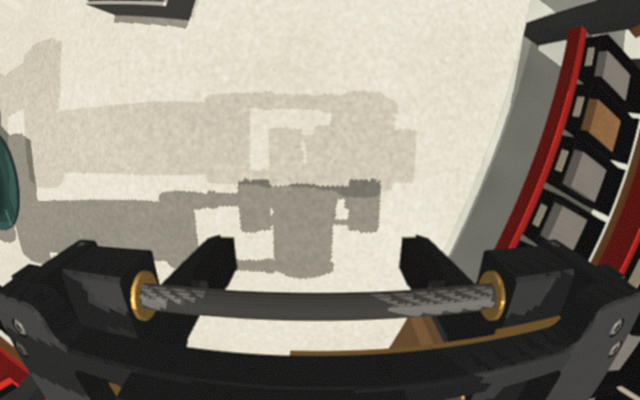

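The scene view shows the cradle with the bow at about (305,250), the bung bin at (185,185) with a black bung in its back end, and the ring bin at (450,225). It also shows the carton at (163,235) and the can at (437,275). The side view shows the same layout from -y. Next I'll localise these using depth.

```bash
cat > h.py <<'E'
import numpy as np, cv2
from scipy.spatial.transform import Rotation as R
def cloud(c):
    K=c["intrinsics"]; z=c["z_map"]; v,u=np.mgrid[:400,:640]
    P=np.stack([(u-K[0,2])/K[0,0]*z,(v-K[1,2])/K[1,1]*z,z],-1)
    W=P@R.from_rotvec(c["orientation"]).as_matrix().T+c["position"]
    W[z<=0]=np.nan
    return W
def project(c,p):
    q=(np.asarray(p)-c["position"])@R.from_rotvec(c["orientation"]).as_matrix()
    K=c["intrinsics"]; return np.stack([q[...,0]/q[...,2]*K[0,0]+K[0,2],q[...,1]/q[...,2]*K[1,1]+K[1,2]],-1)
def rect(pts):
    (cx,cy),(w,h),a=cv2.minAreaRect((pts*1000).astype(np.float32)); return np.round([cx,cy,w,h,a],1)
E
python3 - <<'E'
from h import *
for n in("scene","side"):
    c=dict(np.load(n+"0.npz")); W=cloud(c); im=c["image"]; hsv=cv2.cvtColor(im,cv2.COLOR_BGR2HSV)
    X,Y,Z=W[...,0],W[...,1],W[...,2]
    ws=(X>.3)&(X<1.1)&(abs(Y)<.6)
    wood=ws&(hsv[...,1]>70)&(hsv[...,0]<30)&(Z>.015)&(Z<.032)
    print(n,"floor z",np.nanmedian(Z[ws&(Z<.02)]))
    m=wood.astype(np.uint8); k,l,s,ct=cv2.connectedComponentsWithStats(cv2.morphologyEx(m,cv2.MORPH_CLOSE,np.ones((5,5))))
    for i in range(1,k):
        if s[i,4]>60: print("wood",s[i],rect(W[(l==i)&wood][:,:2]),np.median(W[(l==i)&wood][:,2]))
    obj=(ws&(Z>.035)).astype(np.uint8); k,l,s,ct=cv2.connectedComponentsWithStats(obj)
    for i in range(1,k):
        if s[i,4]>80: 
            q=W[l==i]; print("obj",s[i],rect(q[:,:2]),"zmax",q[:,2].max().round(3), "top", rect(q[q[:,2]>q[:,2].max()-.012][:,:2]))
E
```

```text
scene floor z -0.0011642178370405154
wood [ 256  226   97   74 2705] [624.1  16.  149.3 221.4  82.5] 0.02261681972909657
wood [141 248  51  24 304] [ 719.8 -270.4   53.8  103.6   20. ] 0.02307866182287205
obj [ 259  112   93  162 4803] [620.4  -3.2 158.4 220.7  77.4] zmax 0.316 top [625.6  39.4  15.6 212.9  82.1]
obj [ 131  149   92  116 4145] [ 546.9 -327.5  411.1  150.     9.2] zmax 0.142 top [ 695.6 -279.5   83.1   71.9   66.6]
obj [ 418  184   68  124 3641] [540.1 320.8 134.5 374.4  89.7] zmax 0.172 top [695.8 283.4  55.7  55.3   9.5]
obj [ 477  337  124   63 4296] [853.8 440.7 169.   64.5  68.6] zmax 0.104 top [843.6 423.7  79.9  33.5  68.5]
side floor z 0.0028970683513279694
wood [348 216  32  40 657] [689.2   5.3 153.4  84.7  81.9] 0.026656390711618627
wood [293 221  44  41 826] [562.4  22.6 151.9  98.1  83.2] 0.026619905519174147
wood [392 299  35  32 221] [ 671.8 -293.5   48.7   97.7   22.3] 0.023539045111306667
obj [ 223  132  160  126 6169] [682.8 203.  593.8 524.   15.7] zmax 0.32 top [625.9  37.1  14.  210.9  82. ]
obj [ 393  260   43   65 2377] [ 695.7 -281.3   83.    70.3   67.6] zmax 0.146 top [ 695.9 -281.    82.3   70.1   67.8]
obj [ 251  316  132   84 2483] [ 462.4 -342.   220.8  133.7    3.6] zmax 0.076 top [ 426.9 -343.9  149.8  132.8    3.5]
obj [263 350  22  38 474] [ 381.2 -332.9   75.6   34.5   89. ] zmax 0.049 top [ 382.8 -332.6   32.4   74.2    7.7]
```

```bash
cat >> h.py <<'E'
a=np.deg2rad(-7.8)
Cy=np.array([np.cos(a),np.sin(a),0]); Cz=np.array([0,0,1.]); Cx=np.cross(Cy,Cz)
C=np.stack([Cx,Cy,Cz],1)
C0=np.array([.6245,.0155,0])
E
python3 - <<'E'
from h import *
for n,dz in(("scene",.0012),("side",-.0029)):
    c=dict(np.load(n+"0.npz")); W=cloud(c); W[...,2]+=dz; im=c["image"]; hsv=cv2.cvtColor(im,cv2.COLOR_BGR2HSV)
    L=(W-C0)@C
    x,y,z=np.moveaxis(L,-1,0)
    reg=(z>.08)&(z<.25)&(abs(y)<.09)&(x<.02)&(x>-.15)
    blk=reg&(hsv[...,2]<60); al=reg&(hsv[...,2]>=60)
    for nm,m in(("blk",blk),("al",al)):
        q=L[m]*1000; print(n,nm,m.sum(),"min",q.min(0).round(),"max",q.max(0).round(),"med",np.median(q,0).round(1))
        for lo in range(80,220,10):
            s=q[(q[:,2]>=lo)&(q[:,2]<lo+10)]
            if len(s)>3: print(lo,len(s),"x",s[:,0].min().round(),s[:,0].max().round(),"y",s[:,1].min().round(),s[:,1].max().round())
    v,u=np.where(reg); 
    s=im[v.min()-15:v.max()+25,u.min()-15:u.max()+15]; print(u.min()-15,v.min()-15,s.shape)
    cv2.imwrite(f"pics/{n}_crop.png",cv2.resize(s,None,fx=6,fy=6,interpolation=cv2.INTER_CUBIC)[:600,:800])
E
```

```text
scene blk 384 min [-60. -29. 130.] max [-13.  17. 190.] med [-40.4   6.3 154.5]
130 28 x -50.0 -13.0 y 1.0 15.0
140 99 x -52.0 -13.0 y -29.0 17.0
150 94 x -48.0 -16.0 y -18.0 17.0
160 44 x -52.0 -29.0 y 4.0 8.0
170 44 x -58.0 -34.0 y -3.0 9.0
180 73 x -60.0 -39.0 y -10.0 10.0
scene al 1018 min [-67. -82.  80.] max [ 20.  31. 190.] med [-23.2  17.1 130.6]
80 87 x -32.0 20.0 y 0.0 24.0
90 88 x -32.0 19.0 y 2.0 25.0
100 81 x -47.0 17.0 y -14.0 29.0
110 91 x -53.0 9.0 y -17.0 31.0
120 144 x -59.0 10.0 y -31.0 30.0
130 183 x -58.0 9.0 y -47.0 31.0
140 203 x -56.0 4.0 y -76.0 30.0
150 83 x -62.0 -1.0 y -77.0 17.0
160 31 x -67.0 -29.0 y -81.0 -6.0
170 15 x -66.0 -34.0 y -82.0 7.0
180 11 x -58.0 -40.0 y -14.0 0.0
281 168 (98, 85, 3)
side blk 163 min [-54. -21. 142.] max [-14.  13. 190.] med [-32.7  -3.8 164.5]
140 11 x -45.0 -21.0 y -21.0 13.0
150 58 x -40.0 -14.0 y -21.0 12.0
160 31 x -41.0 -27.0 y -11.0 7.0
170 35 x -54.0 -31.0 y -11.0 7.0
180 27 x -53.0 -36.0 y -11.0 6.0
side al 796 min [-63. -80.  80.] max [ 20.  29. 191.] med [ -1.1 -12.9 131.6]
80 41 x -0.0 20.0 y -26.0 22.0
90 72 x -13.0 19.0 y -27.0 23.0
100 81 x -13.0 19.0 y -27.0 25.0
110 75 x -40.0 13.0 y -49.0 26.0
120 101 x -47.0 13.0 y -49.0 28.0
130 136 x -52.0 11.0 y -49.0 28.0
140 194 x -55.0 7.0 y -80.0 29.0
150 63 x -55.0 3.0 y -79.0 22.0
160 16 x -60.0 -52.0 y -79.0 -70.0
170 8 x -63.0 -37.0 y -78.0 8.0
180 8 x -52.0 -38.0 y -9.0 9.0
288 161 (88, 72, 3)
```

The mouth centre is at about x = -28 mm, y = -1 mm in the cradle frame, and the bung's top reads 185 to 190 mm, as expected. I'll check reachability next, then take a close wrist view.

```bash
cat >> h.py <<'E'
t=np.deg2rad(25)
P0=C0+C@np.array([-.028,-.001,.142])
PR=C@np.stack([[np.cos(t),0,np.sin(t)],[0,1,0],[-np.sin(t),0,np.cos(t)]],1)
def port(p): return P0+PR@np.asarray(p,float)
TR0=np.stack([-PR[:,2],PR[:,1],PR[:,0]],1)   # tool axes: x=-pz, y=+py, z=px
def rv(M): return R.from_matrix(M).as_rotvec()
SEAT=-.012
def rock(th,h,z0):
    """tool pose for bung rocked th (rad, + = away from robot) about seat, raised h; z0 = TCP height beyond mouth at rest"""
    Rx=R.from_rotvec([-th,0,0]).as_matrix()
    return port(np.array([0,0,SEAT])+Rx@np.array([0,0,z0-SEAT+h])), rv(PR@Rx@PR.T@TR0)
E
python3 - <<'E'
from h import *
from cell import *
print("det",np.linalg.det(TR0),"P0",P0)
def t(n,p,r): 
    q=inverse_kinematics(p,r); print(n,np.round(p,3),None if q is None else q.round(2))
for z in (.2,.1,.015): t("bung",port([0,0,z]),rv(TR0))
t("knob",port([-.017,-.07,.02]),rv(TR0)); t("knob2",port([-.017,-.115,.02]),rv(TR0))
for th in (-.23,.23):
  for h in (0,.02): t("rock",*rock(th,h,.014))
F=np.stack([-PR[:,2],-PR[:,1],-PR[:,0]],1)
t("flip",port([0,0,.1]),rv(F))
t("bin",np.array([.49,-.34,.05]),np.array([2.22,0,-2.22]))
t("hi",port([0,0,.30]),rv(TR0))
E
```

```text
det 0.9999999999999998 P0 [0.62730929 0.04337666 0.142     ]
bung [0.639 0.127 0.323] [ 0.35  0.31  1.45 -0.38  1.6   0.52]
bung [0.633 0.085 0.233] [ 0.3   0.32  1.61 -0.4   1.42  0.54]
bung [0.628 0.05  0.156] [ 0.25  0.35  1.71 -0.42  1.28  0.55]
knob [0.561 0.077 0.153] [ 0.32  0.26  1.84 -0.41  1.27  0.62]
knob2 [0.517 0.083 0.153] [ 0.35  0.19  1.92 -0.4   1.27  0.66]
rock [0.622 0.05  0.154] [ 0.3   0.23  1.89 -0.57  1.06  0.68]
rock [0.619 0.059 0.172] [ 0.31  0.21  1.88 -0.56  1.09  0.67]
rock [0.634 0.048 0.154] [ 0.2   0.49  1.53 -0.32  1.5   0.48]
rock [0.64  0.056 0.172] [ 0.21  0.49  1.5  -0.31  1.54  0.47]
flip [0.633 0.085 0.233] None
bin [ 0.49 -0.34  0.05] [-0.65  0.3   1.94 -0.    0.9   0.92]
hi [0.645 0.169 0.414] [ 0.4   0.33  1.26 -0.38  1.77  0.51]
```

```bash
cat >> h.py <<'E'
def shot(n,name):
    from cell import manip,cams
    s=manip.state(); c=cams.capture(n)
    if n=="wrist":
        c["tp"]=s["tool_pos"]; c["tr"]=s["tcp_rot"]
    np.savez(name+".npz",**c); cv2.imwrite(f"pics/{name}.png",c["image"]); return c
def wcam(c):
    T=np.eye(4); T[:3,:3]=R.from_rotvec(c["tr"]).as_matrix(); T[:3,3]=c["tp"]; return T@c["T_tool_cam"]
def wcloud(c):
    K=c["intrinsics"]; z=c["z_map"]; v,u=np.mgrid[:400,:640]
    dx=u-K[0,2]; dy=v-K[1,2]; r=np.hypot(dx,dy)+1e-9; th=r/K[0,0]
    k=np.tan(th)*z/r
    P=np.stack([dx*k,dy*k,z],-1); T=wcam(c); W=P@T[:3,:3].T+T[:3,3]; W[(z<=0)|(th>1.4)]=np.nan; return W
def wproject(c,p):
    T=wcam(c); q=(np.asarray(p)-T[:3,3])@T[:3,:3]; r=np.linalg.norm(q[...,:2],axis=-1); th=np.arctan2(r,q[...,2]); K=c["intrinsics"]
    return q[...,:2]/r[...,None]*(th*K[0,0])[...,None]+K[:2,2]
E
python3 - <<'E'
from h import *
from cell import *
p=manip.state()["tool_pos"].copy(); p[2]=.50
try: manip.move_linear(p,rate=.3)
except manip.IKError as e: 
    print("ik",e); p[2]=.42; manip.move_linear(p,rate=.3)
manip.move_pose(port([0,0,.30]),rv(TR0))
manip.move_linear(port([0,-.03,.17]),rate=.2)
c=shot("wrist","w1"); s=manip.state(); print(s["clock"],s["tool_pos"],port([0,-.03,.17]),s["contact_force"])
im=c["image"].copy()
for q in ([0,0,0],[0,0,.048],[-.017,-.07,.039],[-.017,.008,.013],[.032,0,0],[0,.032,0],[0,-.032,0]):
    u=wproject(c,port(q)); print(q,u.round(1)); cv2.circle(im,tuple(int(x) for x in u.round()),3,(0,0,255),1)
cv2.imwrite("pics/w1o.png",im)
E
```

```text
5.275 [0.60848233 0.11907331 0.29790705] [0.60733735 0.1186285  0.29607232] [ 0.69588755 -0.22927235  0.64942272]
[0, 0, 0] [344.9 180.3]
[0, 0, 0.048] [349.5 192.1]
[-0.017, -0.07, 0.039] [272.7 171.8]
[-0.017, 0.008, 0.013] [354.3 166.6]
[0.032, 0, 0] [344.2 209.2]
[0, 0.032, 0] [374.8 180.4]
[0, -0.032, 0] [314.4 180.3]
```

View pics/w1o.png

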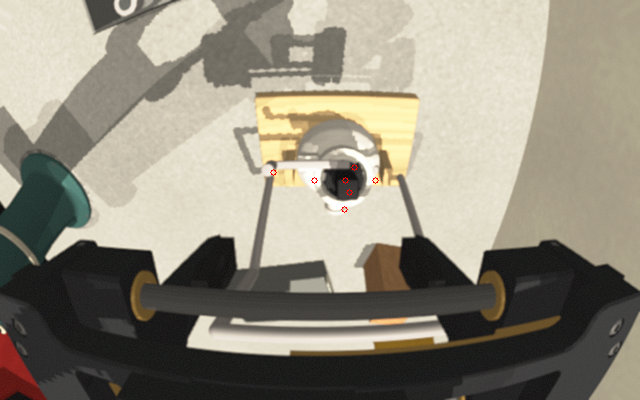

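The wrist view shows the knob at about (268,169), the keeper running to (350,165), and the bung top near (347,187). My projected points land within a few pixels of these. I'll refine the estimates with the wrist depth.

```bash
python3 - <<'E'
from h import *
c=dict(np.load("w1.npz")); W=wcloud(c); L=(W-P0)@PR*1000; im=c["image"]; V=im.max(2)
x,y,z=np.moveaxis(L,-1,0)
print("bench z",np.nanmedian(W[60:75,100:140,2]), np.nanmedian(W[150:200,440:500,2]))
near=(abs(x)<60)&(abs(y)<100)
def rep(n,m): 
    q=L[m]; print(n,m.sum(),"lo",np.percentile(q,3,axis=0).round(1),"hi",np.percentile(q,97,axis=0).round(1),"med",np.median(q,0).round(1))
rep("griptop",near&(z>41)&(z<60)&(abs(y)<20)&(abs(x)<25))
rep("knob",near&(z>30)&(z<48)&(y<-55))
rep("rim",near&(abs(z)<4)&(np.hypot(x,y)>22)&(np.hypot(x,y)<37)&(V>90))
rep("keeper",near&(z>5)&(z<20)&(y<-25)&(y>-60)&(x<-5))
m=near&(abs(z)<5)&(np.hypot(x,y)>20)&(np.hypot(x,y)<40)&(V>90)
ce,rad=cv2.minEnclosingCircle(L[m][:,:2].astype(np.float32)); print(ce,rad)
T=(W-C0)@C*1000
w=(T[...,2]>17)&(T[...,2]<32)&(abs(T[...,0])<90)&(abs(T[...,1])<125)&(cv2.cvtColor(im,cv2.COLOR_BGR2HSV)[...,1]>60)
print("wood",rect(W[w][:,:2]),np.median(W[w][:,2]))
s=im[135:230,240:400]; cv2.imwrite("pics/w1c.png",cv2.resize(s,None,fx=5,fy=5,interpolation=cv2.INTER_CUBIC))
E
```

```text
bench z -0.00027563686802156706 -4.832749127453573e-05
griptop 494 lo [-12.4 -12.2  45.1] hi [ 6.   6.8 50.3] med [-3.9 -2.5 48.9]
knob 152 lo [-24.9 -80.2  30.9] hi [-14.  -69.8  41.1] med [-20.  -74.3  39.6]
rim 1021 lo [-32.3 -31.4  -2.1] hi [26.2 27.   2.4] med [-2.5 -1.5  0.9]
keeper 431 lo [-26.6 -58.1   5.7] hi [-11.9 -26.3  15. ] med [-19.9 -41.2  13.3]
(-3.804791212081909, -4.01910924911499) 34.204139709472656
wood [622.1  16.4 149.9 220.5  82.5] 0.02378052770136696
```

View pics/w1c.png

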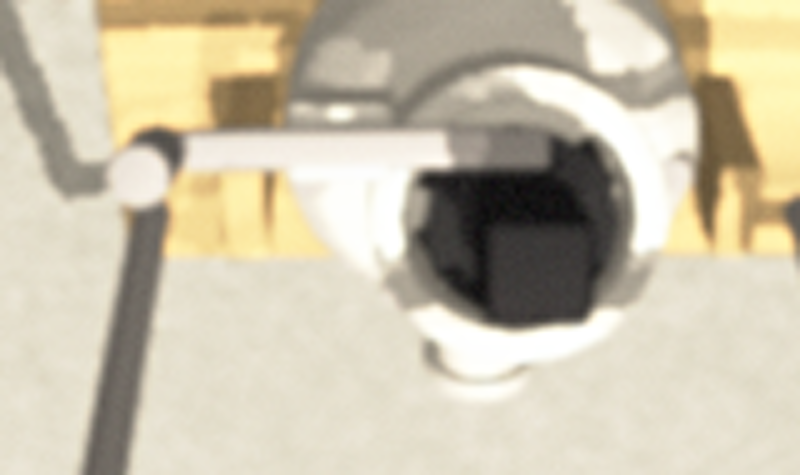

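```bash
cat >> h.py <<'E'
P0=P0+PR@np.array([-.0026,-.0022,.0005])
def go(p,rate,r=None,tol=.0008):
    from cell import manip
    manip.move_linear(p,rate=rate,rot=r); 
def pp():
    from cell import manip
    s=manip.state(); print("t",round(s["clock"],2),"port",((s["tool_pos"]-P0)@PR*1000).round(1),"F",(s["contact_force"]@PR).round(1),"Fw",s["contact_force"].round(1),"M",s["moment"].round(2),"w",round(s["gripper_width"]*1000,1))
E
python3 - <<'E'
from h import *
from cell import *
manip.set_gripper(.026,10)
go(port([-.017,-.0725,.075]),.15); pp(); manip.dwell(.2); pp()
c=shot("wrist","w2")
im=c["image"].copy()
W=wcloud(c); L=(W-P0)@PR*1000;x,y,z=np.moveaxis(L,-1,0)
m=(z>33)&(z<46)&(y<-60)&(y>-90)&(x<0)&(x>-40)
q=L[m]; print(m.sum(),np.percentile(q,3,axis=0).round(1),np.percentile(q,97,axis=0).round(1))
E
```

```text
t 7.14 port [-16.9 -71.6  76.1] F [ 0.   0.1 -0.1] Fw [ 0.  -0.1 -0. ] M [ 0.13 -0.12 -0.01] w 25.6
t 7.34 port [-16.9 -71.5  76.3] F [-0.6  0.5  0.4] Fw [0.6 0.6 0.1] M [ 0.23 -0.12 -0.01] w 25.9
296 [-22.5 -78.   33.6] [-12.  -67.9  40.6]
```

View pics/w2.png

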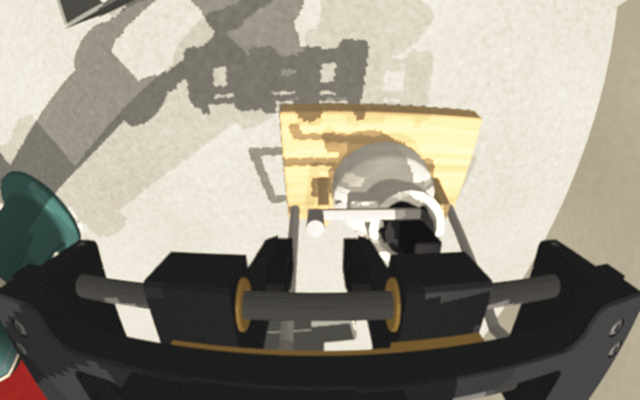

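The knob at (316,228) sits midway between the fingertips at (291,345), so I can descend and slide the keeper.

```bash
python3 - <<'E'
from h import *
from cell import *
go(port([-.017,-.0735,.019]),.08); pp()
go(port([-.017,-.095,.019]),.04); pp()
go(port([-.017,-.119,.019]),.04); pp()
go(port([-.017,-.1155,.019]),.04); pp()
go(port([-.017,-.1155,.085]),.1); pp()
c=shot("wrist","w3"); W=wcloud(c); L=(W-P0)@PR*1000;x,y,z=np.moveaxis(L,-1,0)
m=(z>33)&(z<46)&(y<-80)&(y>-135)&(x<0)&(x>-40)
q=L[m]; print(m.sum(),np.percentile(q,3,axis=0).round(1),np.percentile(q,97,axis=0).round(1))
E
```

```text
t 8.24 port [-17.  -73.2  19.3] F [-0.5 -0.3  0.2] Fw [-0.2  0.6 -0. ] M [ 0.19 -0.11  0.01] w 26.0
t 8.93 port [-17.  -95.4  19. ] F [ 0.8  0.4 -0.4] Fw [ 0.2 -0.9  0. ] M [ 0.13 -0.18 -0.03] w 25.8
t 9.68 port [ -17.  -119.6   18.9] F [ 0.5 -0.5  0.4] Fw [-0.6 -0.2  0.5] M [ 0.19 -0.08 -0.01] w 26.1
t 9.93 port [ -17.  -115.3   19. ] F [ 0.  -0.   0.1] Fw [-0.   0.   0.1] M [ 0.15 -0.11 -0.02] w 26.2
t 10.73 port [ -17.  -115.9   84.5] F [-0.4 -0.2  0.1] Fw [-0.1  0.4 -0. ] M [ 0.14 -0.11 -0.05] w 26.1
277 [ -22.2 -118.1   34.4] [ -11.3 -108.1   40.4]
```

View pics/w3.png

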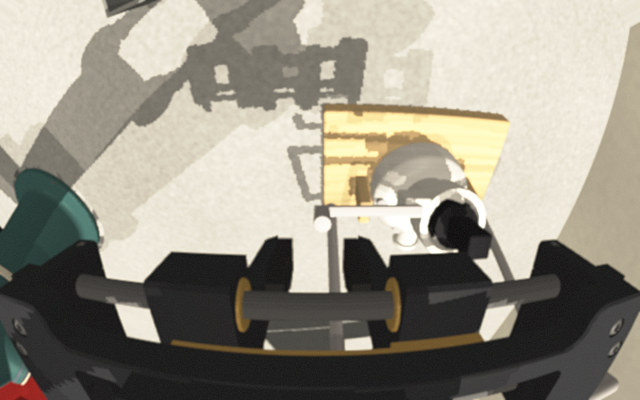

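The keeper knob has moved 40 mm to y ≈ -113, which puts the keeper at about 0.042. Its tip at (425,212) is clear of the bung. Now the bung.

```bash
python3 - <<'E'
from h import *
from cell import *
go(port([0,0,.10]),.15)
manip.set_gripper(.05,40)
c=shot("wrist","w4"); W=wcloud(c); L=(W-P0)@PR*1000;x,y,z=np.moveaxis(L,-1,0); pp()
m=(z>42)&(z<55)&(abs(y)<20)&(abs(x)<25)
q=L[m]; print(m.sum(),np.percentile(q,3,axis=0).round(1),np.percentile(q,97,axis=0).round(1),np.median(q,0).round(1))
E
```

```text
t 12.3 port [-0.000e+00 -1.000e-01  1.001e+02] F [ 0.3  0.8 -0. ] Fw [ 0.8 -0.4  0.1] M [ 0.13 -0.11  0.04] w 49.9
871 [-10.   -9.3  43.4] [ 8.6  9.4 49.8] [-1.5  0.4 48.4]
```

View pics/w4.png

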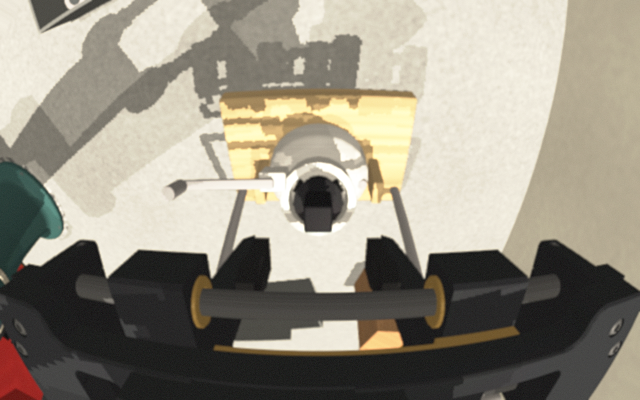

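```bash
cat >> h.py <<'E'
Z0=.017
def seg(th0,h0,th1,h1,T,n=4):
    from cell import manip
    for i in range(1,n+1):
        p,r=rock(th0+(th1-th0)*i/n,h0+(h1-h0)*i/n,Z0)
        d=np.linalg.norm(p-manip.state()["tool_pos"])
        manip.move_linear(p,rate=max(d,1e-3)/(T/n),rot=r)
def ang():
    from cell import manip
    s=manip.state(); M=PR.T@R.from_rotvec(s["tcp_rot"]).as_matrix()@TR0.T@PR
    print("  rock deg away",(-R.from_matrix(M).as_rotvec()*180/np.pi).round(2))
E
python3 - <<'E'
from h import *
from cell import *
go(port([-.0005,0,Z0]),.08); pp()
manip.set_gripper(.0,40); pp()
A=np.deg2rad(13)
seg(0,0,A,0,.7,2); pp(); ang()
seg(A,0,-A,.002,1.3); pp(); ang()
E
```

```text
t 13.49 port [-0.5  0.5 17.8] F [-0.8  0.   0.2] Fw [ 0.1  0.8 -0.2] M [ 0.15 -0.09  0.01] w 50.2
t 14.05 port [-0.5  0.1 17.2] F [ 0.2 -0.1  0.2] Fw [-0.1 -0.1  0.3] M [ 0.17 -0.16 -0.06] w 19.9
t 15.06 port [-0.4  7.4 19.4] F [ 0.1 -3.7 12.4] Fw [-3.   5.6 11.3] M [ 0.24  0.1  -0.14] w 19.4
  rock deg away [12.94 -0.13  0.05]
t 16.71 port [-0.3 -6.  19.3] F [-2.1  0.   8.7] Fw [0.8 5.5 7. ] M [ 0.63  0.31 -0.05] w 19.6
  rock deg away [-13.08  -0.07   0.04]
```

```bash
python3 - <<'E'
from h import *
from cell import *
A=np.deg2rad(13)
pp(); h=.002
for k in range(2):
    s=1 if k%2==0 else -1
    seg(-s*A,h,s*A,h+.003,1.3); h+=.003; pp(); ang(); print("exp",((rock(s*A,h,Z0)[0]-P0)@PR*1000).round(1))
c=shot("side","s1"); c=shot("wrist","w5")
o=dict(np.load("side0.npz")); 
cv2.imwrite("pics/s1c.png",np.hstack([cv2.resize(k["image"][120:270,270:400],None,fx=3,fy=3,interpolation=cv2.INTER_CUBIC) for k in (o,dict(np.load("s1.npz")))]))
E
```

```text
t 16.71 port [-0.3 -6.  19.3] F [-2.1  0.   8.7] Fw [0.8 5.5 7. ] M [ 0.63  0.31 -0.05] w 19.6
t 19.05 port [-0.3  8.3 23.4] F [-1.1 -2.1 13.5] Fw [-1.2  6.9 11.7] M [ 0.53  0.48 -0.42] w 19.8
  rock deg away [13.07 -0.11  0.07]
exp [-0.   7.6 21.1]
t 20.84 port [-0.2 -7.4 24.8] F [-2.8  0.8  5.3] Fw [1.4 4.7 3.6] M [ 0.8  -0.38  0.21] w 19.8
  rock deg away [-1.306e+01 -4.000e-02  1.000e-02]
exp [ 0.  -8.3 24.1]
```

View pics/s1c.png

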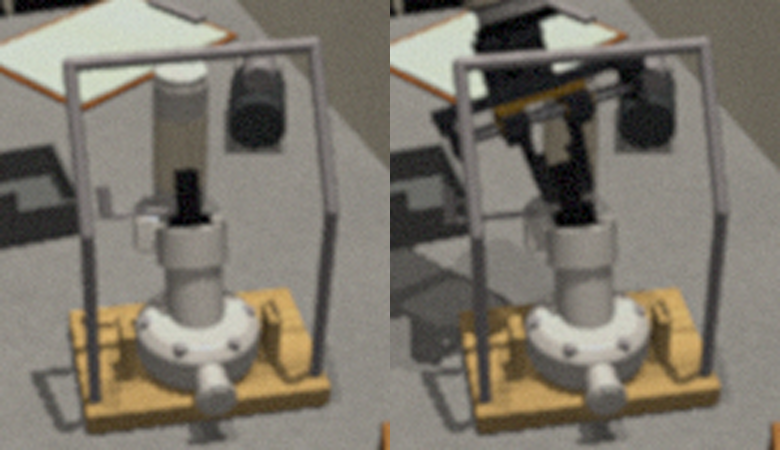

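View pics/w5.png

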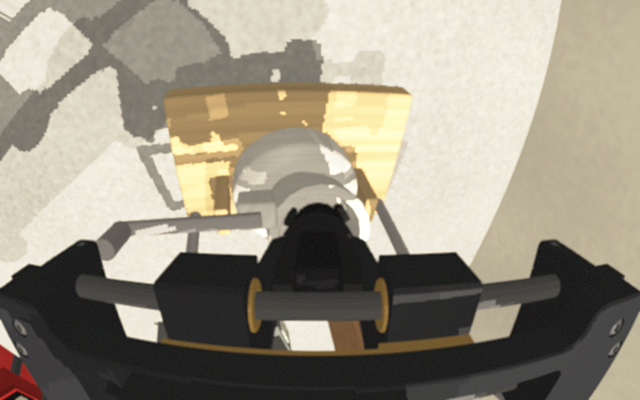

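The pump and cradle look unmoved in the side view, and the bung follows the gripper. I'll keep rocking.

```bash
python3 - <<'E'
from h import *
from cell import *
A=np.deg2rad(13)
h=.008
for k in range(4):
    s=1 if k%2==0 else -1
    seg(-s*A,h,s*A,h+.003,1.2); h+=.003; pp(); ang(); print("exp",((rock(s*A,h,Z0)[0]-P0)@PR*1000).round(1))
    F=manip.state()["contact_force"]@PR
    if F[2]<-6: print("STOP");break
print(h); c=shot("side","s2"); shot("wrist","w6")
o=dict(np.load("side0.npz")); 
cv2.imwrite("pics/s2c.png",np.hstack([cv2.resize(k["image"][120:270,270:400],None,fx=3,fy=3,interpolation=cv2.INTER_CUBIC) for k in (o,dict(np.load("s2.npz")))]))
E
```

```text
t 22.97 port [-0.2  8.5 28.2] F [-2.5 -4.  11.3] Fw [-3.   7.5  9.2] M [ 0.72  0.56 -0.5 ] w 19.6
  rock deg away [13.29 -0.05  0.03]
exp [ 0.  9. 27.]
t 24.77 port [ 0.2 -8.4 30.3] F [-3.8  5.1 -0.6] Fw [ 5.5  2.5 -2.1] M [ 0.7  -0.9   0.53] w 19.7
  rock deg away [-13.14   0.    -0.02]
exp [ 0.  -9.7 29.9]
t 26.66 port [-0.   9.4 32.6] F [-1.  -1.6  1.5] Fw [-1.4  1.7  0.9] M [ 0.25  0.1  -0.22] w 19.7
  rock deg away [ 1.304e+01  3.000e-02 -1.000e-02]
exp [-0.  10.3 32.8]
t 28.5 port [ -0.  -10.4  36.2] F [-0.6  1.8  0.4] Fw [1.8 0.5 0.1] M [ 0.29 -0.26  0.18] w 19.8
  rock deg away [-12.99  -0.03   0.02]
exp [  0.  -11.   35.7]
0.019999999999999997
```

View pics/s2c.png

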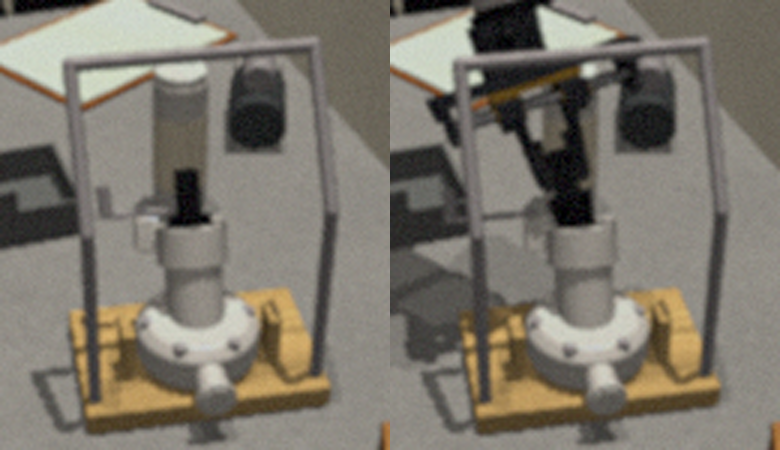

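View pics/w6.png

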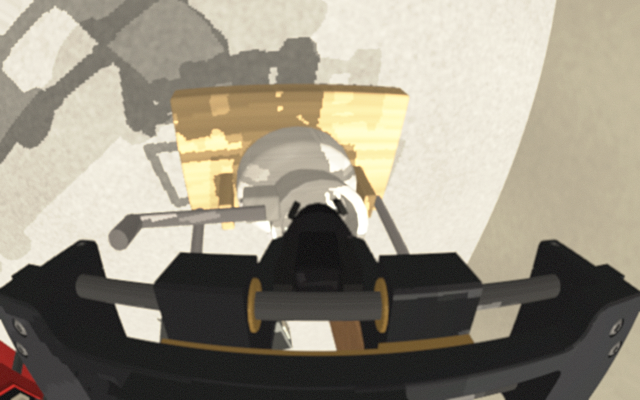

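```bash
python3 - <<'E'
from h import *
from cell import *
A=np.deg2rad(13)
seg(-A,.020,0,.0215,.7,2); pp()
r=rv(TR0)
for z in (.046,.054,.064):
    go(port([0,0,z]),.03); pp()
    if (manip.state()["contact_force"]@PR)[2]<-4: print("STOP");break
else:
    go(port([0,0,.19]),.15); pp()
c=shot("wrist","w7"); shot("side","s3"); shot("scene","c3")
def t(n,p,r): 
    q=inverse_kinematics(p,r); print(n,np.round(p,3),None if q is None else q.round(2))
t("a",port([0,0,.30]),r)
E
```

```text
t 29.63 port [-0.  -0.3 38.1] F [ 0.4  0.1 -0.8] Fw [ 0.  -0.7 -0.6] M [ 0.17 -0.09  0.03] w 19.6
t 30.03 port [-0.   0.  46.7] F [ 0.6 -0.2 -0.3] Fw [-0.2 -0.7 -0. ] M [ 0.18 -0.12 -0.01] w 19.9
t 30.45 port [-0.   0.2 54.4] F [-0.4 -0.4 -0.3] Fw [-0.3  0.3 -0.5] M [ 0.16 -0.12  0.04] w 19.5
t 30.93 port [-0.   0.2 64.3] F [-0.  1. -1.] Fw [ 1.  -0.6 -0.9] M [ 0.18 -0.15  0.02] w 19.8
t 31.93 port [-1.000e-01 -5.000e-01  1.887e+02] F [-0.7  0.3 -0.7] Fw [ 0.4  0.3 -1. ] M [ 0.23 -0.13  0.04] w 19.5
a [0.643 0.172 0.413] [ 0.41  0.33  1.26 -0.38  1.77  0.51]
```

View pics/w7.png

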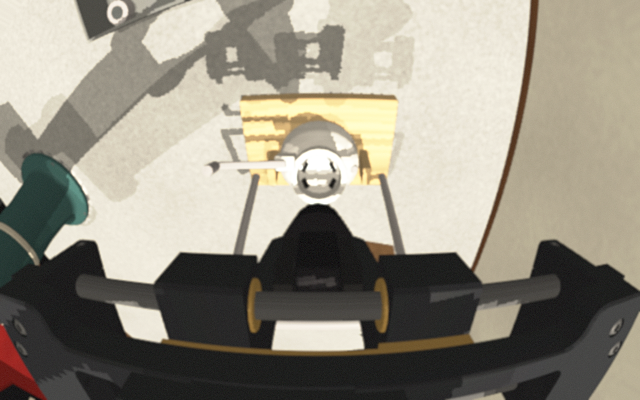

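View pics/c3.png

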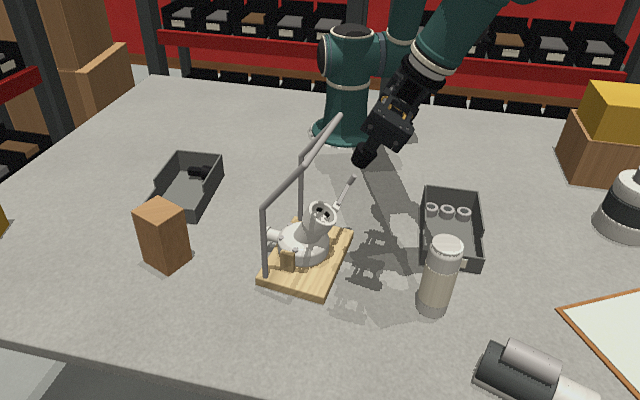

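The bung is out and in the gripper, and the empty neck sits in its cradle. I'll check how far the bung protrudes, then carry it high over the bow to the bung bin.

```bash
python3 - <<'E'
from h import *
from cell import *
c=dict(np.load("w7.npz")); W=wcloud(c); M=R.from_rotvec(c["tr"]).as_matrix(); L=(W-c["tp"])@M*1000
x,y,z=np.moveaxis(L,-1,0)
m=(x>0)&(x<80)&(abs(y)<30)&(abs(z)<30)
q=L[m]; print(m.sum())
for lo in range(0,60,5):
    s=q[(q[:,0]>=lo)&(q[:,0]<lo+5)]
    if len(s)>3: print(lo,len(s),"y",s[:,1].min().round(1),s[:,1].max().round(1),"z",s[:,2].min().round(1),s[:,2].max().round(1))
print(q[:,0].max())
for n in("side","scene"):
    k=dict(np.load({"side":"s3","scene":"c3"}[n]+".npz")); W=cloud(k); L=(W-c["tp"])@M*1000;x,y,z=np.moveaxis(L,-1,0)
    m=(x>5)&(x<80)&(abs(y)<32)&(abs(z)<32); q=L[m]; print(n,m.sum(),np.percentile(q,[1,50,99],axis=0).round(1) if m.sum() else 0)
b=np.array([-.998,-.063,0]); yb=-b
for yy in (yb,-yb,np.array([.063,-.998,0]),np.array([-.063,.998,0])):
    X=np.array([0,0,-1.]); D=np.stack([X,yy,np.cross(X,yy)],1); D=R.from_matrix(D).as_matrix()
    for p in ([.492,-.340,.05],[.492,-.340,.30],[.62,0.05,.46],[.5,-.25,.45]):
        q=inverse_kinematics(np.array(p),rv(D)); print(yy,p,None if q is None else q.round(2))
E
```

```text
1731
0 175 y -17.6 17.8 z -10.6 -7.3
5 329 y -18.2 18.5 z -20.1 -4.9
10 924 y -18.8 18.6 z -19.8 -4.3
15 66 y -13.0 14.3 z -19.2 -13.2
20 71 y -12.9 11.9 z -18.7 -12.7
25 51 y -12.5 12.8 z -17.8 -12.4
30 43 y -11.0 11.9 z -16.9 -12.3
35 47 y -11.3 11.1 z -16.8 -11.2
40 25 y -10.4 10.7 z -15.9 -10.9
43.54086299944377
side 138 [[  5.3 -17.2   1.6]
 [ 17.7  -0.5  16.7]
 [ 29.9  17.4  23.2]]
scene 409 [[  8.2 -11.6 -18.2]
 [ 19.3  13.    1.5]
 [ 43.2  20.1  18.7]]
[ 0.998  0.063 -0.   ] [0.492, -0.34, 0.05] [-0.65  0.3   1.93 -0.    0.91 -0.71]
[ 0.998  0.063 -0.   ] [0.492, -0.34, 0.3] [-0.65  0.09  1.7  -0.    1.36 -0.71]
[ 0.998  0.063 -0.   ] [0.62, 0.05, 0.46] [ 0.04  0.11  1.39 -0.    1.64 -0.02]
[ 0.998  0.063 -0.   ] [0.5, -0.25, 0.45] [-0.51 -0.01  1.54 -0.    1.62 -0.57]
[-0.998 -0.063  0.   ] [0.492, -0.34, 0.05] [-0.65  0.3   1.93 -0.    0.91  2.43]
[-0.998 -0.063  0.   ] [0.492, -0.34, 0.3] [-0.65  0.09  1.7  -0.    1.36  2.43]
[-0.998 -0.063  0.   ] [0.62, 0.05, 0.46] None
[-0.998 -0.063  0.   ] [0.5, -0.25, 0.45] None
[ 0.063 -0.998  0.   ] [0.492, -0.34, 0.05] [-0.65  0.3   1.93 -0.    0.91  0.86]
[ 0.063 -0.998  0.   ] [0.492, -0.34, 0.3] [-0.65  0.09  1.7   0.    1.36  0.86]
[ 0.063 -0.998  0.   ] [0.62, 0.05, 0.46] [ 0.04  0.11  1.39 -0.    1.64  1.55]
[ 0.063 -0.998  0.   ] [0.5, -0.25, 0.45] [-0.51 -0.01  1.54 -0.    1.62  1.  ]
[-0.063  0.998  0.   ] [0.492, -0.34, 0.05] [-0.65  0.3   1.93  0.    0.91 -2.28]
[-0.063  0.998  0.   ] [0.492, -0.34, 0.3] [-0.65  0.09  1.7   0.    1.36 -2.28]
[-0.063  0.998  0.   ] [0.62, 0.05, 0.46] [ 0.04  0.11  1.39 -0.    1.64 -1.59]
[-0.063  0.998  0.   ] [0.5, -0.25, 0.45] [-0.51 -0.01  1.54  0.    1.62 -2.14]
```

```bash
cat >> h.py <<'E'
_X=np.array([0,0,-1.]); _y=np.array([.998,.063,0])/np.hypot(.998,.063); DOWN=np.stack([_X,_y,np.cross(_X,_y)],1)
BIN=np.array([.492,-.340,0])
E
python3 - <<'E'
from h import *
from cell import *
go(port([0,0,.30]),.2)
manip.move_pose(np.array([.57,.16,.50]),rv(DOWN)); pp()
manip.move_pose(np.array([.5,-.28,.45]),rv(DOWN)); pp()
manip.move_linear(BIN+[0,0,.20],rate=.25)
manip.dwell(.2)
s=manip.state(); print(s["clock"],s["tool_pos"],s["contact_force"].round(1))
c=shot("wrist","w8"); shot("side","s4"); shot("scene","c4")
E
```

```text
t 33.32 port [ 57.8 -70.8 368.8] F [-0.4 -0.1 -1.2] Fw [-0.1 -0.1 -1.2] M [-0.03 -0.09  0.05] w 19.6
t 34.96 port [437.9 -79.5 136.3] F [-0.4  0.6  0.5] Fw [0.6 0.5 0.3] M [-0.01 -0.12  0.02] w 20.2
36.3333 [ 0.49290434 -0.34035594  0.20183538] [-0.7  0.5 -1. ]
```

View pics/w8.png

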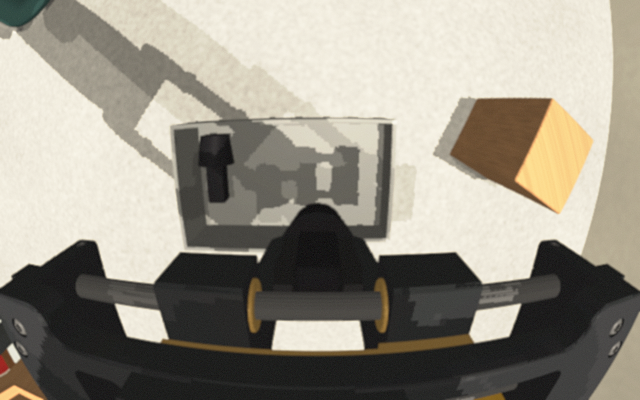

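View pics/s4.png

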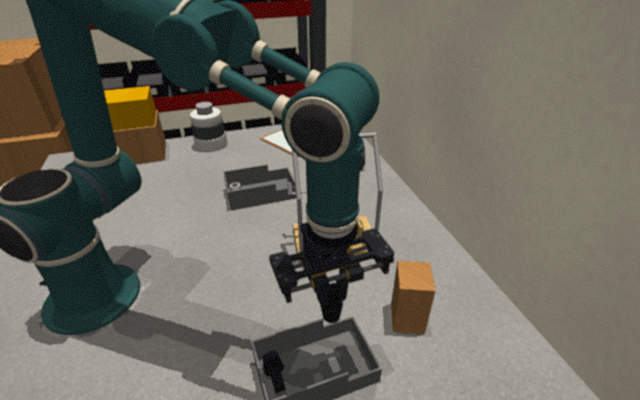

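View pics/c4.png

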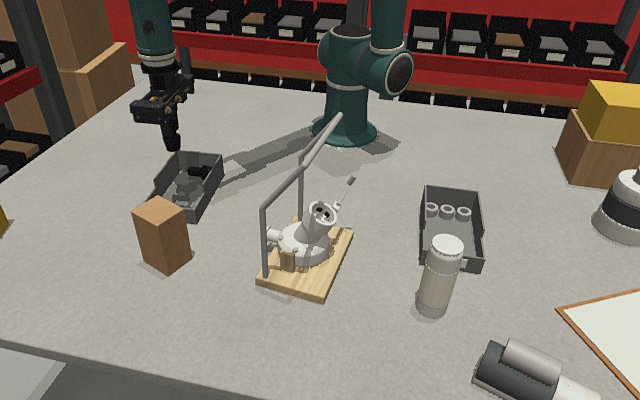

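```bash
python3 - <<'E'
from h import *
from cell import *
c=dict(np.load("w8.npz")); W=wcloud(c); x,y,z=np.moveaxis(W,-1,0)
m=(z>.03)&(z<.085)&(x>.3)&(x<.62)&(y>-.45)&(y<-.22); u=np.zeros((400,640),bool); u[:260]=1
print("bin",rect(W[m&u][:,:2]))
f=(x>.43)&(x<.54)&(y>-.33)&(y<-.29); print("floor z",np.nanmedian(z[f&(z<.03)]))
M=R.from_rotvec(c["tr"]).as_matrix(); L=(W-c["tp"])@M*1000
q=L[(L[...,0]>5)&(L[...,0]<80)&(abs(L[...,1])<30)&(abs(L[...,2])<30)]; print("protr",q[:,0].max())
E
```

```text
bin [ 461.2 -341.9  221.7  130.5    3.8]
floor z 0.003748666958765634
protr 42.99717486946496
```

```bash
python3 - <<'E'
from h import *
from cell import *
def st(): s=manip.state(); print(round(s["clock"],2),s["tool_pos"].round(4),s["contact_force"].round(1),round(s["gripper_width"],4))
manip.move_linear(BIN+[0,0,.07],rate=.12); st()
manip.move_linear(BIN+[0,0,.052],rate=.04); manip.dwell(.2); st()
z=.052
for _ in range(10):
    s=manip.state(); Fz=np.mean([manip.state()["contact_force"][2] for _ in range(3)])
    if s["tool_pos"][2]<.0468 or Fz>2.5: break
    z-=.0012; manip.move_linear(BIN+[0,0,z],rate=.01); manip.dwell(.08); st()
manip.set_gripper(.034,3); manip.dwell(.2); st()
c=shot("wrist","w9"); shot("scene","c5")
cv2.imwrite("pics/c5c.png",cv2.resize(dict(np.load("c5.npz"))["image"][100:230,110:260],None,fx=5,fy=4.6))
E
```

```text
37.72 [ 0.4927 -0.3405  0.071 ] [-0.5 -0.  -0.2] 0.0196
38.52 [ 0.4922 -0.3401  0.0523] [-0.7  0.3 -0.1] 0.0193
38.87 [ 0.492  -0.34    0.0508] [-1.   0.1 -0.8] 0.0197
39.22 [ 0.492  -0.34    0.0495] [ 0.3 -0.3 -1.5] 0.0196
39.57 [ 0.492  -0.34    0.0484] [0.2 0.5 0.1] 0.0196
39.92 [ 0.492  -0.34    0.0471] [ 0.1 -0.3  0.5] 0.0196
40.27 [ 0.4922 -0.3402  0.0462] [ 0.5 -0.6  1.4] 0.0196
40.88 [ 0.492 -0.34   0.046] [-0.3  0.3  0. ] 0.0341
```

View pics/w9.png

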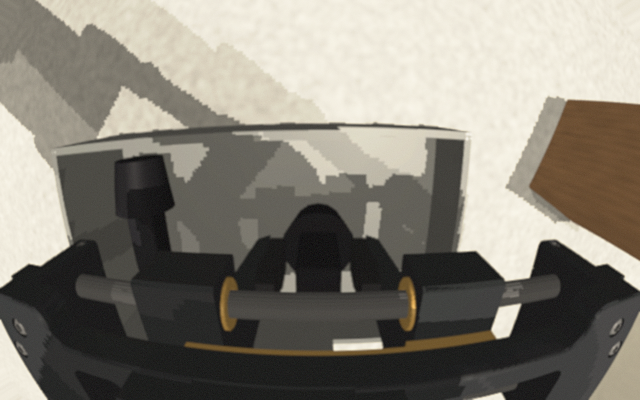

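View pics/c5c.png

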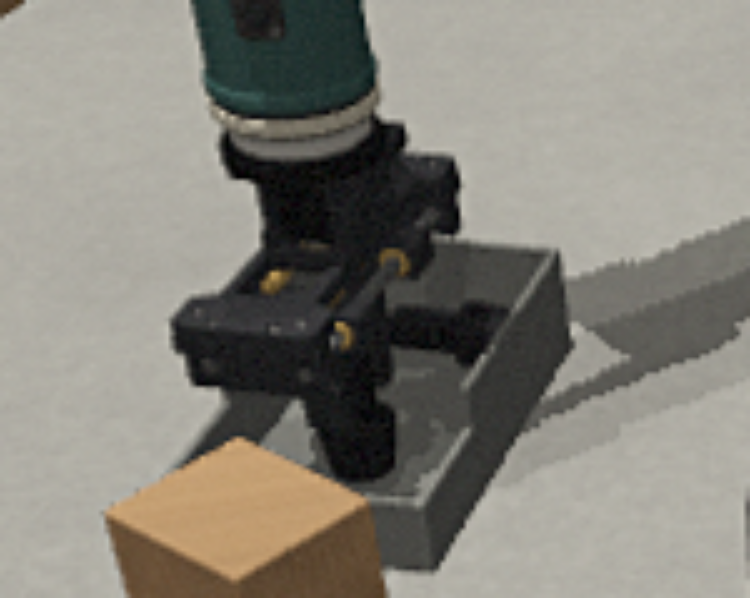

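The bung stands upright on the bin floor and the fingers are open clear of it. I'll retreat straight up and check.

```bash
python3 - <<'E'
from h import *
from cell import *
manip.set_gripper(.045,3)
p=manip.state()["tool_pos"]; manip.move_linear(BIN+[0,0,.13],rate=.08)
manip.move_linear(BIN+[0,0,.30],rate=.25)
manip.move_pose(np.array([.40,-.45,.36]),rv(DOWN)); manip.dwell(.4)
shot("wrist","w10"); shot("scene","c6"); shot("side","s6"); s=manip.state(); print(s["clock"],s["contact_force"].round(1))
P=P0-PR@np.array([-.0026,-.0022,.0005])
o=dict(np.load("scene0.npz")); n=dict(np.load("c6.npz")); 
d=cv2.absdiff(o["image"],n["image"]).max(2); d[:,:]=d
cv2.imwrite("pics/c6d.png",np.hstack([cv2.resize(k[100:300,110:500],(400,300)) for k in(n["image"],cv2.cvtColor(d,cv2.COLOR_GRAY2BGR)*2)]))
# bystanders and pump
for nm,a,b in(("scene",o,n),("side",dict(np.load("side0.npz")),dict(np.load("s6.npz")))):
    for k in(a,b):
        W=cloud(k);L=(W-C0)@C
        bow=L[(L[...,2]>.28)&(L[...,2]<.33)&(abs(L[...,0]+.025)<.03)&(abs(L[...,1])<.12)]
        disc=L[(L[...,2]>.055)&(L[...,2]<.080)&(np.hypot(L[...,0],L[...,1])<.05)]
        car=W[(W[...,2]>.12)&(W[...,2]<.16)&(abs(W[...,0]-.696)<.06)&(abs(W[...,1]+.28)<.06)]
        can=W[(W[...,2]>.155)&(W[...,2]<.185)&(abs(W[...,0]-.696)<.05)&(abs(W[...,1]-.283)<.05)]
        print(nm,len(bow),"bow z",np.median(bow[:,2]).round(4),"disc",np.median(disc[:,2]).round(4) if len(disc) else None,"carton",car.mean(0).round(4) if len(car) else None,"can",can.mean(0).round(4) if len(can) else None)
k=dict(np.load("side0.npz"))
k=dict(np.load("w10.npz")); W=wcloud(k); x,y,z=np.moveaxis(W,-1,0)
m=(abs(x-.492)<.05)&(abs(y+.34)<.05)&(z>.02)&(z<.12); q=W[m]; print("bung",np.percentile(q,[2,50,98],axis=0).round(3))
for nm in("c6","s6"):
    L=(cloud(dict(np.load(nm+".npz")))-P0)@PR*1000; x,y,z=np.moveaxis(L,-1,0)
    q=L[(z>18)&(z<45)&(abs(x+17)<14)&(y<-50)&(y>-140)]; print("knob",len(q),np.median(q,0).round(1) if len(q) else None)
E
```

```text
44.5917 [0.3 0.1 0.8]
scene 577 bow z 0.3123 disc 0.068 carton [ 0.7035 -0.2745  0.1358] can [0.7014 0.2822 0.1661]
scene 583 bow z 0.3123 disc 0.068 carton [ 0.7034 -0.2746  0.1358] can [0.7014 0.2821 0.1661]
side 582 bow z 0.3136 disc 0.0731 carton [ 0.6913 -0.2887  0.1395] can [0.6931 0.2706 0.1683]
side 382 bow z 0.3143 disc 0.075 carton [ 0.6915 -0.2886  0.1396] can [0.693  0.271  0.1681]
bung [[ 0.474 -0.359  0.034]
 [ 0.487 -0.343  0.042]
 [ 0.504 -0.323  0.079]]
knob 56 [ -16.5 -109.6   31.5]
knob 0 None
```

View pics/w10.png

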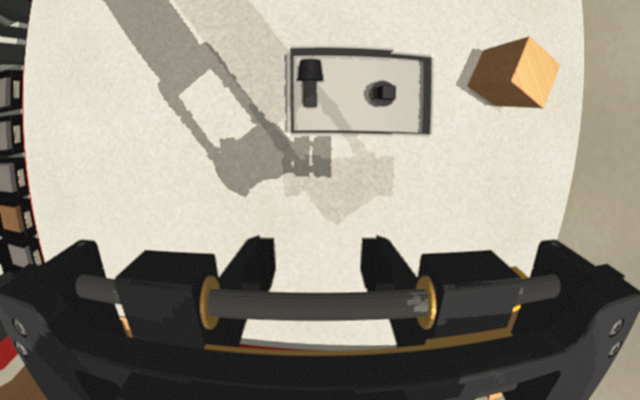

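View pics/c6.png

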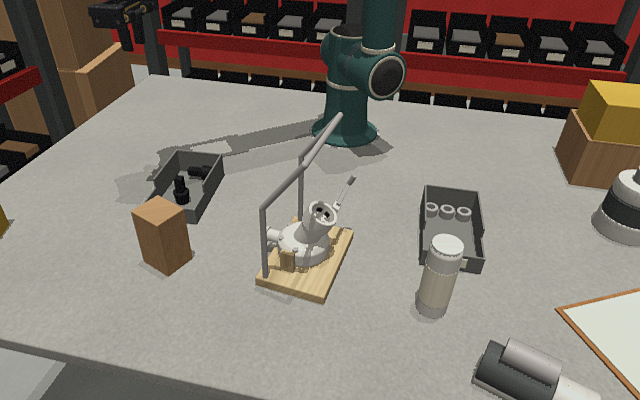

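The wrist view shows the bung upright at (381,93), beside the old one at (310,80). The scene view shows the empty neck in its cradle and the keeper pulled out. I'm handing in.

```bash
python3 -c "
from cell import *
print(order.close_job(), manip.state()['clock'])"
```

```text
the job is handed in; nothing more can be done
the job is handed in; nothing more can be done
```

The job is done and handed in at about 45 s of the 64 s limit; no verdict was reported.

- **Keeper:** I slid it about 40 mm by its knob, to roughly 0.042. The last scene view still shows it near 0.04, against the 0.032 needed. The side view had no reading of the knob at the end.
- **Bung:** I rocked it ±13° about the seat, away from the robot first, easing it up about 3 mm per swing. It was loose by about 20 mm, and I then drew it out along the neck. It now stands upright in the empty part of the bung bin.
- **Pump:** During the first swings the tool was being pushed upward by up to 13 N. That pressed the pump into its cradle rather than lifting it. I saw no pull on the neck above about 1 N at the readings taken between moves.
- **Last checks:** The scene view shows the pump disc height unchanged, and the carton and spray can within 0.1 mm of where they started. The side view's disc height came out 2 mm higher than at the start (73.1 to 75.0 mm). I put this down to the arm partly blocking that view, but did not confirm it; it is also within the 5 mm limit.

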